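# Open the dry-block heater by its two-button lid lock

## Task

Open the dry-block heater on the bench. Press its two lid-release buttons fully down together, one fingertip on each, and keep both down until the lid has risen by itself and come to rest ajar; then let go and, with the fingers, push the lid back all the way to its stop so that it stays open. Leave the vials in the block and the other things on the bench where they are.

Things in the scene. Friction and masses are not known exactly. Their poses are not given: they have to be found in the camera images.
- heater: dry-block heater, a pale box fixed in place, 245 mm deep (x) by 190 mm wide (y); origin at the centre of its underside, on the bench; x runs from its front (buttons, towards the robot) to its back (hinge), y to the left, z up. The dark front deck, z = 56 mm, x -122 to -50 mm, has two round buttons, a blank display and a small fixed dial (unused). Under the lid: six wells with three capped vials
- left_button_top (a point): centre of the top face of the left button (heater x -100, y +30, z 68.5 mm at rest): a round grey cap 26 mm across, 12 mm above the deck, in a low black collar 37 mm wide whose top is 9 mm below the cap's top; the two buttons are 60 mm apart between centres
- right_button_top (a point): the same for the right button (heater x = -100 mm, y = -30 mm)
- left_button (a joint): travel of the left button: 0 up, 0.007 m fully down; a spring pushes it back up, 1.5 N at the start of the travel and 4.5 N at the bottom (so 9 N for both). Its bolt frees the lid from about 4 mm down
- right_button (a joint): the same for the right button
- lid (a joint): lid angle: 0 shut, 1.75 rad at its stop, just past upright. Two bolts lock it, one drawn by each button; either alone holds it. Unlocked, a spring lifts it: 0.3 rad in 1 s, 0.6 in 3 s, then it creeps to rest at about 0.7 by hinge friction; if a button comes up too early, a safety catch holds it nearly shut: press both again. Further on it needs a light push (under 5 N) and stays where left
- lid_hinge (a point): the middle of the hinge line (heater x = +92 mm, z = 80 mm), which runs along the heater's y; the lid's underside passes through it
- lid_lip (a point): front end of the lid's finger lip, 143 mm from the hinge, 50 mm wide, at mid-thickness (8 mm thick), jutting 5 mm from the middle of the lid's front edge. The lid is 138 mm long, 190 mm wide, 19 mm thick; shut, its underside is at z = 80 mm and its top at 99 mm, and the lip is 49 mm behind the line of the buttons. It rises and goes back as the lid opens
- cap_vial_0: white-capped vial, diameter 27 mm, 52 mm tall, standing in a well of the block, its top below the lid; origin at the centre of its underside
- cap_vial_1: blue-capped vial, diameter 27 mm, 56 mm tall, standing in another well; origin as above
- cap_vial_2: another such blue-capped vial, in a third well
- tip_box_2: bystander: tip box with a blue lid, 84 x 109 x 64 mm, to the right of the heater; origin at the centre of its underside
- brown_bottle: bystander: brown bottle with a black cap, diameter 54 mm, 125 mm tall; origin at the centre of its underside
- small_vial: bystander: white vial with a red cap, diameter 32 mm, 75 mm tall; origin at the centre of its underside

How it is judged (in metres and radians):
On the way, in this order (a step that is already met when the one before it is completed fails the run):
1. both release buttons are down together (value of joint each of left_button, right_button above 0.0045 m and contact force between the fingers and left_button above 0.5 N and contact force between the fingers and right_button above 0.5 N), for 0.2 s.
2. the lid has risen by itself while both buttons are still held down (value of joint each of left_button, right_button above 0.004 m and value of joint lid above 0.3 rad), for 0.2 s.
3. the lid is pushed back to its stop (value of joint lid above 1.6 rad), for 0.2 s.
At the end, for the whole second after the job is handed in: the lid rests open at its stop (at least 1.6 of 1.75 rad) and still, both buttons have come back up (within 1 mm), and the three vials stand in their wells within 10 mm of where they were (value of joint lid above 1.6 rad and velocity of joint lid between -0.05 and 0.05 rad/s and value of joint each of left_button, right_button below 0.001 m and distance of each of cap_vial_0, cap_vial_1, cap_vial_2 from where it was at the start of the episode below 0.01 m); the robot touches nothing.
It fails at once if a vial in the block is lifted or carried (more than 10 mm) (distance of any of cap_vial_0, cap_vial_1, cap_vial_2 from where it was at the start of the episode above 0.01 m).
It fails at once if a bystander is lifted, pushed (more than 20 mm) or tipped over (distance of any of tip_box_2, brown_bottle, small_vial from where it was at the start of the episode above 0.02 m or angle between any of brown_bottle, small_vial's own z axis and vertical above 0.5 rad).
It also fails if it takes over 64 s, if anything falls off the work surface, if the arm or the gripper's body presses on something with over 40 N, if the wrist force passes 120 N, or if a joint passes its speed limit or range.

## Robot

A 6-joint arm with a two-finger parallel gripper is mounted at the origin on a cart in front of the work surface, level with it; the furniture and walls round the work are solid. World frame = base frame: x ahead of the robot, y to its left, z up, the work surface at z = 0. Lengths are in m, angles in degrees, forces in N, time in s.
With the tool pointing down it reaches from about 0.3 to 0.85 m from the base axis. Payload 5.4 kg.
Tool frame: the origin (TCP) lies midway between the tips of the shut fingers; the grasp point (between the pads) lies 19 mm behind it; z points along the fingers, y is the direction in which the jaws open and shut (so a half turn about z gives the same grasp; the last joint's range is limited). The gripper opens to 85 mm and grips with 20 to 120 N. Pads are 22 mm wide; open, the fingers measure 114 mm over their backs; the gripper's body (76 mm by 85 mm) begins 54 mm behind the grasp point. The pads swing forward as they close: fully open they stand 13 mm farther back than shut.
Start: joints at [-81.767, 9.076, 91.501, -0, 79.423, -12.038], TCP at [0.199, -0.539, 0.231] pointing down, gripper open.
Joint ranges: [-166.64, 166.64], [-54.1, 131.32], [10.49, 154.53], [-73.88, 253.88], [9.74, 151.15], [-171.62, 171.62]. Speed limits (degrees/s): [147.25, 147.25, 180, 180, 180, 180].

## Interface

Orientations are given as [roll, pitch, yaw] about the fixed x, y, z axes, in that order (R = Rz(yaw) Ry(pitch) Rx(roll)).
In Python, from cell import monitor, viewer, bot gives the robot as it stands. The module is installed in compiled form; this text tells all that it offers.
- The arm moves only by the tool send_rows, never from a script. Its argument "deltas" is one flat list of numbers, 7 for each row, row after row: the shift along the tool's x, y, z in cm, then the turn, a rotation vector about the tool's x, y, z in degrees, then the opening, from 0 (shut) to 1 (fully open). In form: [tx, ty, tz, ax, ay, az, claw, tx, ty, tz, ax, ay, az, claw, ...]. A call has 1 to 20 rows; each row shifts and turns the commanded pose from where the row before left it, along the tool's axes as they then stand; what a row does not reach is not made up. A row lasts 1/10 s, in which the tool goes at most 50 mm and 8.59 degrees, less where a joint would pass 70% of its speed; a pose out of reach is approached as far as the arm can. A call with a gripper value outside its range is refused whole. The fingers move at their own pace and stop on an object; "squeeze" is the grip in N (left out, the last holds). Time passes only in rows, so rows that do not move let the fingers close. It gives the time, the measured TCP pose, the force and the opening at its end, in the units of the state.
- monitor.sense(): the state, without advancing time (a new reading comes with each control period).
- viewer.read_camera(name): name is "side" or "top" or "wrist"; returns (picture, depth): 480x640x3 uint8, red, green, blue; 480x640 float32, m along the optical axis (not along the pixel's ray), 0 where there is no reading.
- viewer.camera_model(name): a dict with "camera_matrix" (3x3 intrinsics, pixels), "k1" (the pictures are not rectified: a ray, as slopes to the right and down, at radius r is drawn at 1 + k1 r^2 times it, then the intrinsics apply), "rvec" (rotation vector, rad) and "tvec" (3), from world to camera coordinates, as OpenCV has them. Camera axes: x right, y down, z forward; pixel columns grow to the right and rows downward; lengths in m; the calibration is good to about 2 mm. A picture is of the moment at which its call begins: read the wrist's pose just before it. camera_model takes no time and is no camera call; for the wrist camera it gives the pose at the moment of the call.
- bot.hand_in(): hands the job in, once; it reports no verdict.
The state is a dict: "t": time; "joint_pos": joint angles; "qvel": joint speeds; "tau": joint torques, N m; "ee_pos": TCP position; "ee_rot": TCP orientation; "force": force on the tool from outside, world axes, zero at the start; "torque": the same for the moment, N m; "grip_width": finger opening in m.
Only numpy, scipy, OpenCV 4.12 (cv2) and the standard library are available. Lean on these libraries where they do the work, as an engineer would, in place of code of your own. Each camera call takes 0.05 s, during which the arm holds its last target.

## Working session

There is one attempt and no reset: what is moved stays moved. The work goes in short steps, Python scripts to look and compute and a tool call to move; the robot and the scene stay as the last step left them, time stands still between calls to the robot, and variables do not carry over. Pictures are saved under pics/ and viewed, and the job is handed in when it is done.

Besides the shell and the picture viewer there is one more tool, called as name(argument=value, ...) on one line, values as JSON. send_rows: Moves the arm, as the interface text tells. Its arguments: {"type":"object","properties":{"deltas":{"type":"array","items":{"type":"number"}},"squeeze":{"type":"number"}},"required":["deltas"]}

```bash
mkdir -p pics
cat > h.py <<'E'
import numpy as np, cv2
from cell import monitor, viewer, bot
def save(img,n): cv2.imwrite('pics/'+n+'.png',cv2.cvtColor(img,cv2.COLOR_RGB2BGR))
def cam(name):
    m=viewer.camera_model(name); K=np.array(m['camera_matrix']);R=cv2.Rodrigues(np.array(m['rvec'],float))[0];t=np.array(m['tvec'],float).ravel()
    return K,np.array([m['k1'],0,0,0,0],float),R,t
def ray(c,uv):
    K,d,R,t=c
    p=cv2.undistortPoints(np.array([[uv]],float),K,d).ravel()
    return -R.T@t, R.T@np.array([p[0],p[1],1.])
def onplane(c,uv,z):
    o,r=ray(c,uv); return o+r*(z-o[2])/r[2]
def atdepth(c,uv,dep):
    o,r=ray(c,uv); return o+r*dep
def proj(c,P):
    K,d,R,t=c
    return cv2.projectPoints(np.array(P,float).reshape(-1,3),cv2.Rodrigues(R)[0],t,K,d)[0].reshape(-1,2)
E
python3 - <<'E'
from h import *
print(monitor.sense())
for n in ['side','top','wrist']:
    c=cam(n); im,d=viewer.read_camera(n); save(im,n+'0'); np.savez('pics/'+n+'0.npz',im=im,d=d); print(n,-c[2].T@c[3],c[2][2])
E
```

```text
{'t': 0.0, 'joint_pos': array([-8.17658410e+01,  9.11656457e+00,  9.15740884e+01,  3.68280964e-04,
        7.94235827e+01, -1.20383980e+01]), 'qvel': array([ 0.02616157, -0.08850721,  0.01588933,  0.03850051, -0.00390654,
        0.11983583]), 'tau': array([-2.21465284e-04, -3.96013355e+01, -3.31428730e+01, -3.69001309e-04,
        8.40459019e-03, -5.00062072e-06]), 'ee_pos': array([ 0.19911564, -0.53876253,  0.23026179]), 'ee_rot': array([-1.79888352e+02, -2.41797280e-02,  2.02724655e+01]), 'force': array([0.07138558, 0.55651091, 0.64721613]), 'torque': array([-0.02000312, -0.01954489, -0.01321756]), 'grip_width': 0.08543988068323162}
side [0.38841552 0.64822408 0.61875119] [ 0.11170153 -0.77217888 -0.62550983]
top [0.3543729  0.01523404 0.98274756] [ 0.13766443  0.01247098 -0.99040041]
wrist [ 0.27027223 -0.51345925  0.37225022] [-0.2771414  -0.10046798 -0.95556205]
```

View pics/top0.png

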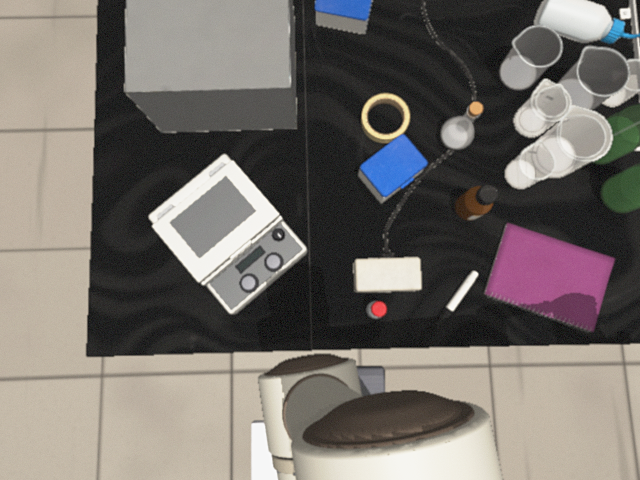

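View pics/side0.png

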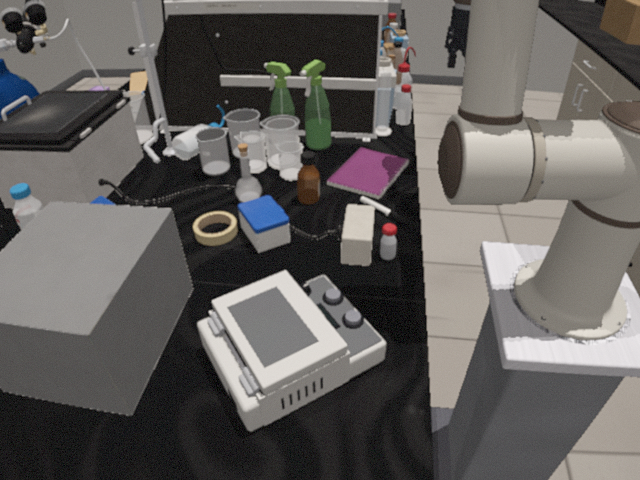

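The top view shows the heater at about (228,233). Its left button is at about (249,283), its right button at (273,261), and the hinge is towards the upper left. The side view shows the buttons at (332,296) and (352,318). Next I'll measure them precisely.

Run:
```python
from h import *
for n,b in [('top',(140,145,320,325)),('side',(190,260,400,430))]:
    im=np.load('pics/'+n+'0.npz')['im']; x0,y0,x1,y1=b
    cr=cv2.resize(im[y0:y1,x0:x1],None,fx=3.3 if n=='top' else 3.5,fy=3.3 if n=='top' else 3.5,interpolation=cv2.INTER_CUBIC); save(cr,n+'0z')
```

```text
(no output)
```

View pics/top0z.png

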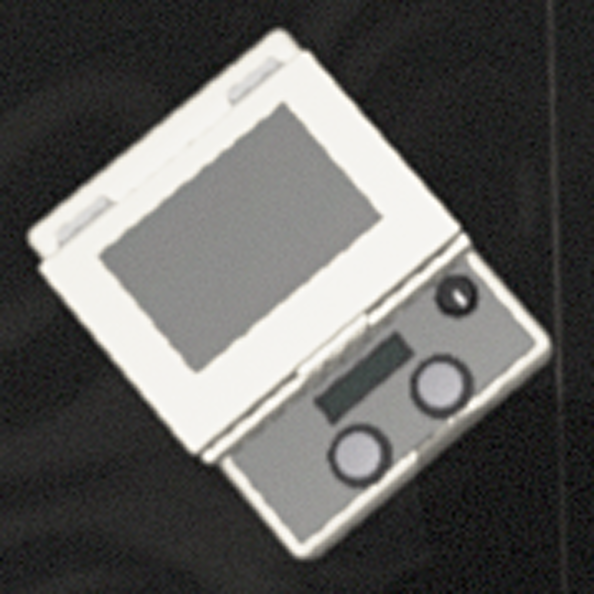

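View pics/side0z.png

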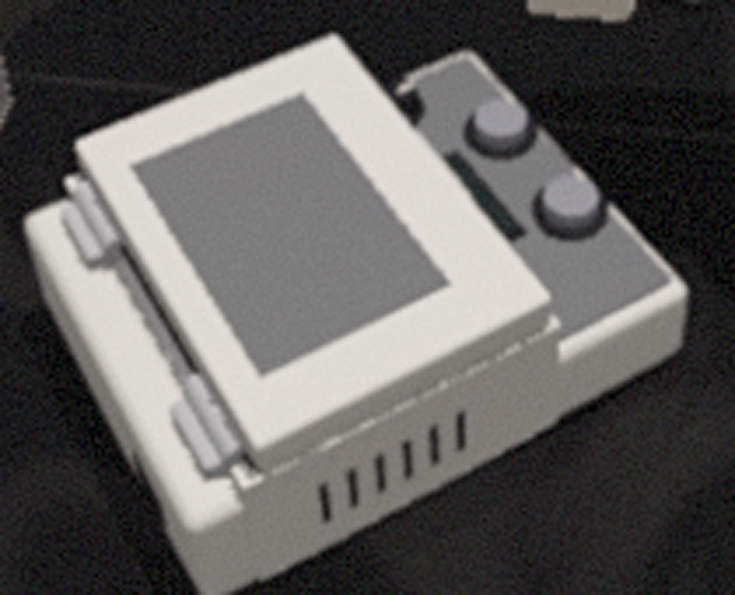

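Run:
```python
from h import *
ct=cam('top');cs=cam('side')
f=lambda X,Y,x0,y0,s:(x0+(X+.5)/s-.5,y0+(Y+.5)/s-.5)
d=np.load('pics/top0.npz')['d']
im=np.load('pics/top0.npz')['im'].astype(int)
# caps by colour: bluish grey
m=((im[...,2]-im[...,0]>6)&(im.sum(2)>380)).astype(np.uint8); m[:250]=0;m[305:]=0;m[:,:230]=0;m[:,295:]=0
n,l,s,c=cv2.connectedComponentsWithStats(m)
for i in range(1,n):
    if s[i,4]>30: print(s[i],c[i])
T=[f(360,455,140,145,3.3),f(441,386,140,145,3.3)]
S=[f(571,195,190,260,3.5),f(500,123,190,260,3.5)]
P=[]
for a,b in zip(T,S):
    p=onplane(ct,a,.0685);q=onplane(cs,b,.0685);P.append((p,q))
    o1,r1=ray(ct,a);o2,r2=ray(cs,b)
    A=np.stack([r1,-r2],1);k=np.linalg.lstsq(A,o2-o1,rcond=None)[0]
    print(a,p,q,'tri',(o1+r1*k[0]+o2+r2*k[1])/2,d[int(round(a[1])),int(round(a[0]))],atdepth(ct,a,d[int(round(a[1])),int(round(a[0]))]))
# lid top corners at z .099
for X,Y in [(40,265),(307,48),(470,238),(205,460)]:
    print('lid',onplane(ct,f(X,Y,140,145,3.3),.099))
for X,Y in [(303,556),(549,348)]: print('front',onplane(ct,f(X,Y,140,145,3.3),.056))
```

```text
(248.74242424242425, 282.530303030303) [0.41080675 0.15187198 0.0685    ] [0.41111507 0.15308787 0.0685    ] tri [0.41102124 0.15204532 0.06732999] 0.916321 [0.41089167 0.1520776  0.06712417]
(273.28787878787875, 261.6212121212121) [0.44824395 0.10603247 0.0685    ] [0.44901527 0.11086111 0.0685    ] tri [0.44911002 0.10648787 0.06398355] 0.9163594 [0.44792066 0.10571977 0.07164861]
lid [0.51810896 0.32208213 0.099     ]
lid [0.63699301 0.17506055 0.099     ]
lid [0.52641286 0.08584139 0.099     ]
lid [0.40861103 0.23105046 0.099     ]
front [0.35588336 0.18613557 0.056     ]
front [0.46958258 0.04522859 0.056     ]
```

send_rows(deltas=[0,0,-3,0,0,0,1,0,0,-4,0,0,0,1,0,0,-3,0,0,0,0.7,2.5,-3.05,0,0,0,0,0.54,2.5,-3.05,0,0,0,0,0.54,2.5,-3.05,0,0,0,0,0.54,2.5,-3.05,0,0,0,0,0.54,2.5,-3.05,0,0,0,0,0.54,2.5,-3.05,0,0,0,0,0.54,2.5,-3.05,0,0,0,0,0.54,2.5,-3.05,0,0,0,0,0.54,2.5,-3.05,0,0,0,0,0.54,2.5,-3.05,0,0,0,0,0.54,2.5,-3.05,0,0,0,0,0.54,2.5,-3.05,0,0,0,0,0.54,2.5,-3.05,0,0,0,0,0.54,2.5,-3.05,0,0,0,0,0.54,2.5,-3.05,0,0,0,0,0.54,2.5,-3.05,0,0,0,0,0.54])

```text
t: 2.05
ee_pos: [0.4054, 0.0587, 0.3312]
ee_rot: [180.0, -0.0, 20.3]
force: [1.1, -1.1, 0.7]
grip_width: 0.0463
```

```bash
python3 -c "
from h import *
print(monitor.sense())"
```

```text
{'t': 2.05, 'joint_pos': array([-8.76746263e+00, -1.95434999e+01,  1.07033329e+02, -7.50836057e-03,
        9.24986152e+01,  6.09481111e+01]), 'qvel': array([ 58.16778462,  28.42090654, -21.05573083,  -0.11459194,
        -7.70223449,  57.98724156]), 'tau': array([ -4.29094747, -23.96695912, -32.79588103,   0.12353824,
         0.35153568,  -1.03874221]), 'ee_pos': array([0.40542395, 0.05874991, 0.33115973]), 'ee_rot': array([ 1.79987831e+02, -6.45954721e-03,  2.02840989e+01]), 'force': array([ 1.12474194, -1.05797265,  0.6719347 ]), 'torque': array([-0.01488335, -0.05547819, -0.00250536]), 'grip_width': 0.046326740868630284}
```

send_rows(deltas=[0,0,0,0,0,-8,0.54,0,0,0,0,0,-8,0.54,0,0,0,0,0,-8,0.54,0,0,0,0,0,-8,0.54,0,0,0,0,0,-8,0.54,0,0,0,0,0,-8,0.54,0,0,0,0,0,-8,0.54,0,0,0,0,0,-8,0.54,0,0,0,0,0,-8,0.54,0,0,0,0,0,-8,0.54,0,0,0,0,0,-8,0.54,0,0,0,0,0,-8,0.54,0,0,0,0,0,-8,0.54,0,0,0,0,0,-8,0.54,0,0,0,0,0,-8,0.54,0,0,0,0,0,-8,0.54,0,0,0,0,0,-8,0.54,0,0,0,0,0,-8,0.54,0,0,0,0,0,-8,0.54,0,0,0,0,0,-8,0.54])

```text
t: 4.05
ee_pos: [0.4051, 0.057, 0.331]
ee_rot: [180.0, -0.0, -179.4]
force: [0.8, -0.3, 0.5]
grip_width: 0.046
```

send_rows(deltas=[0,0,1,0,0,-8,0.54,0,0,2,0,0,-8,0.54,0,0,2,0,0,-8,0.54,0,0,2,0,0,-8,0.54,0,0,2,0,0,-6.8,0.54,0,0,2,0,0,0,0.54,0,0,1,0,0,0,0.54,0,0,0,0,0,0,0.54,0,0,0,0,0,0,0.54,0,0,0,0,0,0,0.54])

```text
t: 5.05
ee_pos: [0.4061, 0.0569, 0.2125]
ee_rot: [-179.9, 0.1, -140.9]
force: [-0.1, -0.4, 0.1]
grip_width: 0.0466
```

Run:
```python
from h import *
s=monitor.sense();print(s['ee_pos'],s['ee_rot'],s['grip_width'],s['joint_pos'],s['force'])
for n in ['wrist','side','top']:
    c=cam(n); im,d=viewer.read_camera(n); save(im,n+'1'); np.savez('pics/'+n+'1.npz',im=im,d=d)
    if n=='wrist': np.savez('pics/wc1.npz',K=c[0],d=c[1],R=c[2],t=c[3])
```

```text
[0.40609827 0.05686198 0.21251465] [-1.79909736e+02  8.13522132e-02 -1.40933577e+02] 0.0465790096494882 [-9.03093361e+00 -1.61964782e+01  1.17724675e+02  2.69917264e-04
  7.83502888e+01 -1.38097346e+02] [-0.06448456 -0.39362761  0.07769807]
```

View pics/wrist1.png

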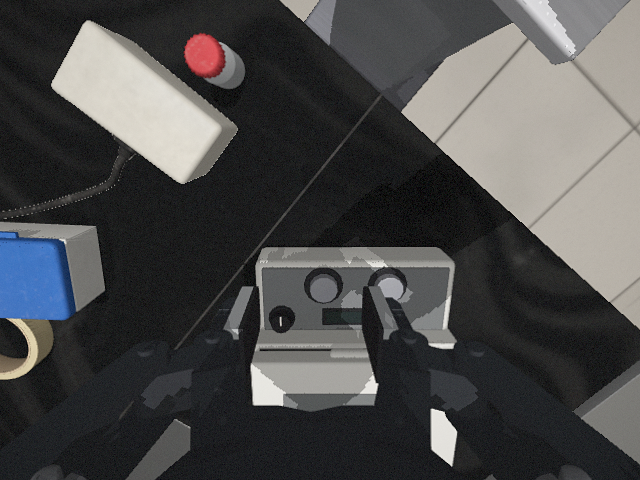

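View pics/side1.png

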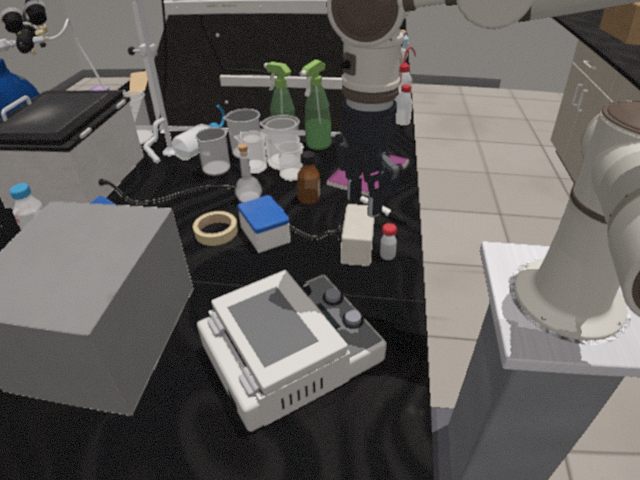

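Wrist view: the right button cap is at about (323,286) and the left at (390,287), between and beyond the dark fingers. I'll measure them from here as well.

Run:
```python
from h import *
w=np.load('pics/wc1.npz');c=(w['K'],w['d'],w['R'],w['t'])
im=np.load('pics/wrist1.npz')['im']
save(cv2.resize(im[235:345,240:470],None,fx=3.4,fy=3.4,interpolation=cv2.INTER_CUBIC),'w1z')
b=im.astype(int); m=((b[...,2]-b[...,0]>4)&(b.sum(2)>360)).astype(np.uint8);m[:262]=0;m[308:]=0;m[:,:300]=0;m[:,412:]=0
n,l,s,ce=cv2.connectedComponentsWithStats(m)
for i in range(1,n):
    if s[i,4]>60: print(s[i],ce[i],onplane(c,ce[i],.0685))
for u in [(323,286),(390,286)]: print(onplane(c,u,.0685))
```

```text
[378 278  25  23 367] [391.17983651 287.82288828] [0.40872489 0.15161159 0.0685    ]
[0.44621428 0.10259131 0.0685    ]
[0.40807034 0.14955491 0.0685    ]
```

View pics/w1z.png

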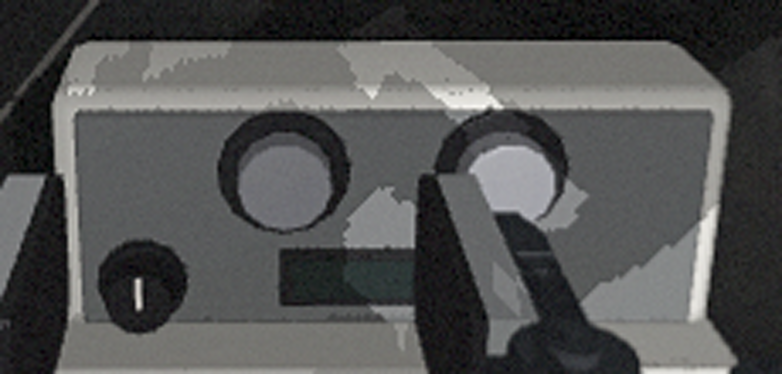

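send_rows(deltas=[-1.6,1,0,0,0,0,0.54,-1.6,1,0,0,0,0,0.54,-1.6,1,0,0,0,0,0.54,-1.6,1.1,0,0,0,0,0.54,0,0,2,0,0,0,0.54,0,0,3,0,0,0,0.54,0,0,3,0,0,0,0.54,0,0,2,0,0,0,0.54,0,0,1,0,0,0,0.54,0,0,0.5,0,0,0,0.54,0,0,0,0,0,0,0.54,0,0,0,0,0,0,0.54,0,0,0,0,0,0,0.54])

```text
t: 6.5
ee_pos: [0.4301, 0.1292, 0.0974]
ee_rot: [-179.9, 0.1, -140.9]
force: [0.5, -1.0, -0.1]
grip_width: 0.0461
```

Run:
```python
from h import *
s=monitor.sense();print(s['ee_pos'],s['ee_rot'],s['grip_width'],s['force'])
c=cam('wrist'); im,d=viewer.read_camera('wrist'); save(im,'wrist2')
im,d=viewer.read_camera('side'); save(cv2.resize(im[200:400,220:440],None,fx=3,fy=3,interpolation=cv2.INTER_CUBIC),'side2z')
```

```text
[0.43014339 0.12917499 0.09744054] [-1.79920040e+02  1.01474834e-01 -1.40928460e+02] 0.046125486069426916 [ 0.47533365 -1.01614594 -0.1369004 ]
```

View pics/wrist2.png

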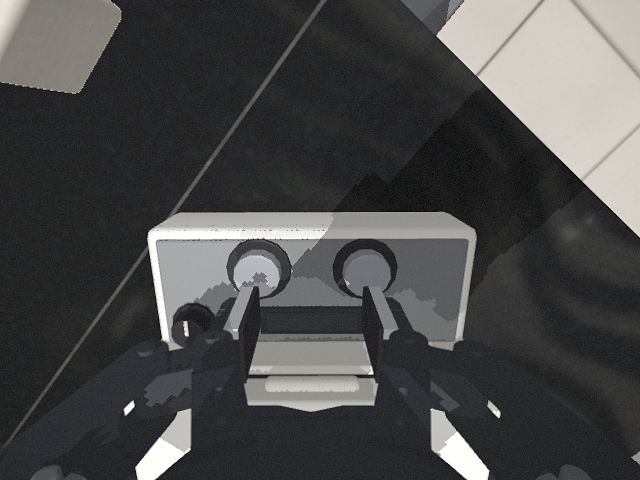

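View pics/side2z.png

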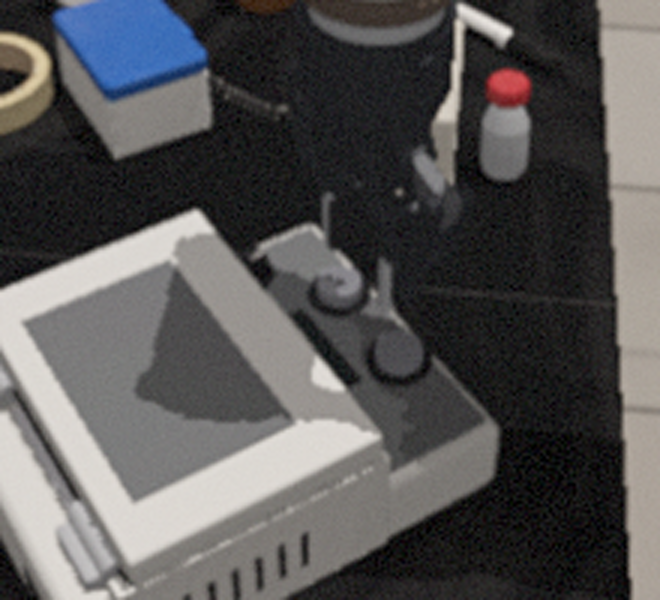

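Run:
```python
from h import *
s=monitor.sense();c=cam('wrist')
from scipy.spatial.transform import Rotation as R
Rt=R.from_euler('xyz',s['ee_rot'],degrees=True).as_matrix()
for y in (-.037,-.030,-.023,.023,.030,.037):
  print(y,[proj(c,s['ee_pos']+Rt@np.array([x,y,z]))[0].round(0) for z in (0,-.005) for x in (-.011,.011)])
xh=np.array([.776,.631,0]);yh=np.array([-.631,.776,0]);m=np.array([.4298,.1295,.0685])
print(proj(c,[m+.03*yh,m-.03*yh]))
im=cv2.imread('pics/wrist2.png');cv2.imwrite('pics/w2z.png',cv2.resize(im[220:400,180:440],None,fx=3,fy=3,interpolation=cv2.INTER_CUBIC))
```

```text
-0.037 [array([232., 324.]), array([229., 280.]), array([230., 330.]), array([227., 285.])]
-0.03 [array([248., 324.]), array([245., 280.]), array([246., 330.]), array([243., 285.])]
-0.023 [array([263., 324.]), array([261., 280.]), array([261., 330.]), array([259., 285.])]
0.023 [array([362., 324.]), array([364., 280.]), array([363., 330.]), array([365., 285.])]
0.03 [array([377., 324.]), array([379., 280.]), array([379., 330.]), array([382., 285.])]
0.037 [array([392., 324.]), array([395., 280.]), array([394., 330.]), array([398., 285.])]
[[368.68705359 277.13206057]
 [256.41255862 277.27148438]]
```

View pics/w2z.png

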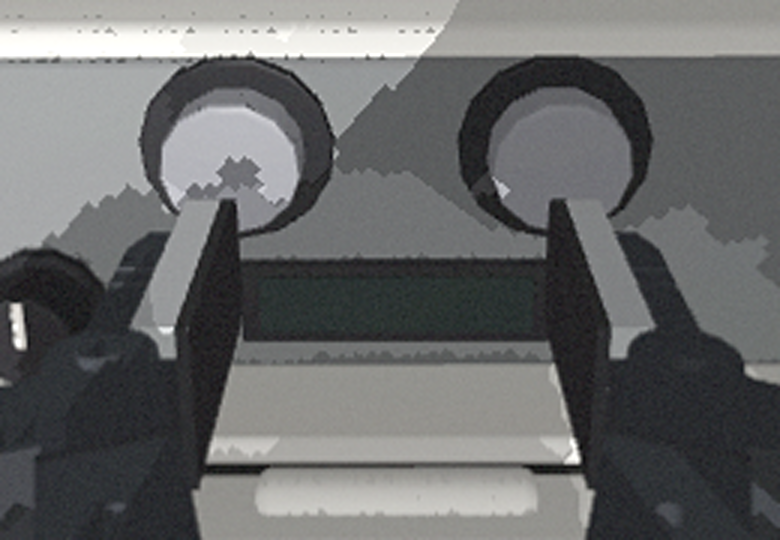

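The view matches the prediction to within about 2.5 mm in tool x. The fingertips end about 6 mm behind the TCP and their centres are about 27 mm out. I'll shift 1.5 mm and open a little wider.

send_rows(deltas=[0.15,0,0.5,0,0,0,0.6,0,0,1,0,0,0,0.6,0,0,1,0,0,0,0.6,0,0,0,0,0,0,0.6,0,0,0,0,0,0,0.6,0,0,0,0,0,0,0.6])

```text
t: 7.2
ee_pos: [0.4282, 0.1282, 0.0714]
ee_rot: [-180.0, 0.0, -140.9]
force: [0.5, -0.5, 0.1]
grip_width: 0.0512
```

Run:
```python
from h import *
s=monitor.sense();print(s['ee_pos'],s['grip_width'],s['force'])
im,d=viewer.read_camera('wrist'); save(cv2.resize(im[220:400,180:440],None,fx=3,fy=3,interpolation=cv2.INTER_CUBIC),'w3z')
im,d=viewer.read_camera('side'); save(cv2.resize(im[240:360,280:420],None,fx=5,fy=5,interpolation=cv2.INTER_CUBIC),'s3z')
```

```text
[0.42823055 0.12820823 0.07142745] 0.05123620479851401 [ 0.46993    -0.53831318  0.13180941]
```

View pics/w3z.png

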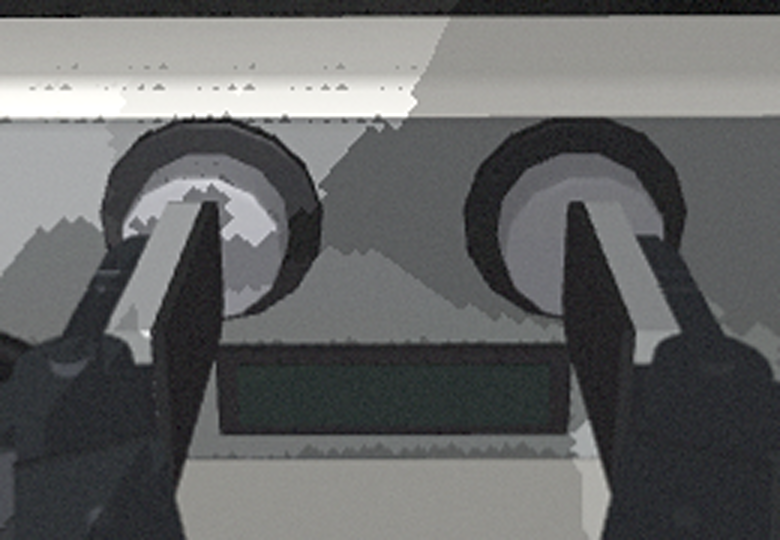

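View pics/s3z.png

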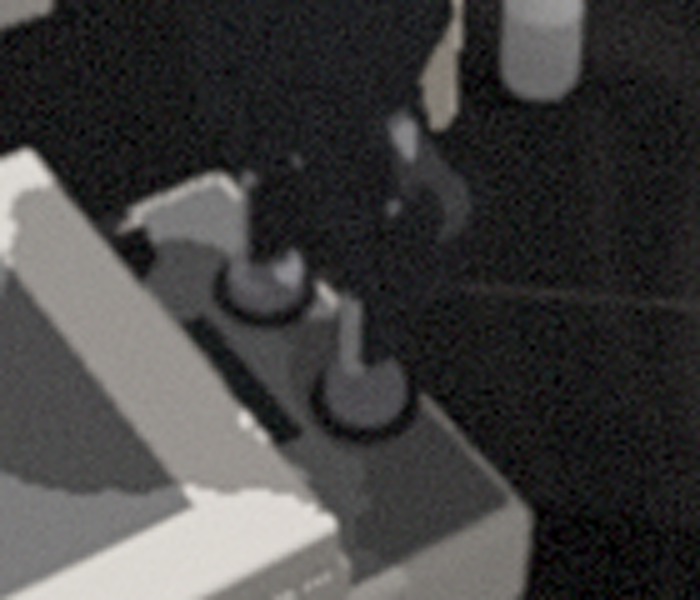

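The fingertips stand over the middle of both caps. Pressing.

send_rows(deltas=[0,0,0.6,0,0,0,0.6,0,0,0.6,0,0,0,0.6,0,0,0.5,0,0,0,0.6,0,0,0,0,0,0,0.6])

```text
t: 7.7
ee_pos: [0.4292, 0.1282, 0.0579]
ee_rot: [-180.0, -0.0, -140.9]
force: [-14.9, -1.3, 38.4]
grip_width: 0.0513
```

send_rows(deltas=[0,0,-0.15,0,0,0,0.6,0,0,0,0,0,0,0.6])

```text
t: 7.9
ee_pos: [0.4291, 0.1282, 0.0581]
ee_rot: [-180.0, 0.0, -140.9]
force: [-7.8, -1.3, 23.1]
grip_width: 0.0517
```

Run:
```python
from h import *
s=monitor.sense();print(s['t'],s['ee_pos'],s['grip_width'],s['force'],s['torque'])
im,d=viewer.read_camera('wrist'); save(im,'w4')
im,d=viewer.read_camera('side'); save(cv2.resize(im[230:430,190:410],None,fx=3,fy=3,interpolation=cv2.INTER_CUBIC),'s4z')
```

```text
7.9 [0.42910783 0.12823756 0.05806643] 0.05173972125652914 [-7.7734622  -1.27162127 23.13002765] [-0.10076714  1.36992951  0.01186278]
```

View pics/w4.png

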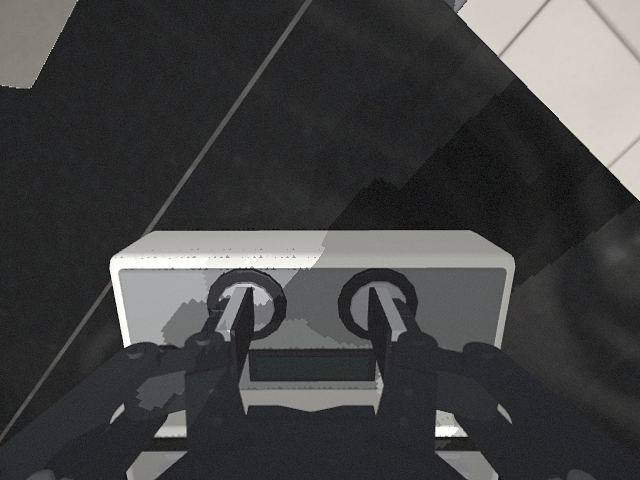

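View pics/s4z.png

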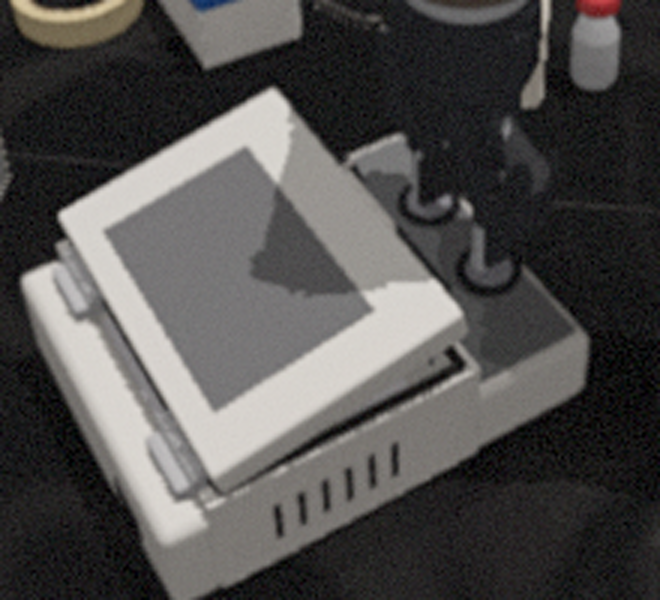

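Both caps are pressed flush into their collars and the lid is rising. I'll hold and let it rise, watching the force.

send_rows(deltas=[0,0,0,0,0,0,0.6,0,0,0,0,0,0,0.6,0,0,0,0,0,0,0.6,0,0,0,0,0,0,0.6,0,0,0,0,0,0,0.6,0,0,0,0,0,0,0.6,0,0,0,0,0,0,0.6,0,0,0,0,0,0,0.6,0,0,0,0,0,0,0.6,0,0,0,0,0,0,0.6])

```text
t: 9.0
ee_pos: [0.4291, 0.1282, 0.0581]
ee_rot: [-180.0, 0.0, -140.9]
force: [-7.2, -1.2, 23.0]
grip_width: 0.0513
```

send_rows(deltas=[0,0,0,0,0,0,0.6,0,0,0,0,0,0,0.6,0,0,0,0,0,0,0.6,0,0,0,0,0,0,0.6,0,0,0,0,0,0,0.6,0,0,0,0,0,0,0.6,0,0,0,0,0,0,0.6,0,0,0,0,0,0,0.6,0,0,0,0,0,0,0.6,0,0,0,0,0,0,0.6,0,0,0,0,0,0,0.6,0,0,0,0,0,0,0.6,0,0,0,0,0,0,0.6,0,0,0,0,0,0,0.6,0,0,0,0,0,0,0.6,0,0,0,0,0,0,0.6,0,0,0,0,0,0,0.6,0,0,0,0,0,0,0.6,0,0,0,0,0,0,0.6,0,0,0,0,0,0,0.6])

```text
t: 11.0
ee_pos: [0.4292, 0.1282, 0.0581]
ee_rot: [-180.0, 0.0, -140.9]
force: [-7.7, -1.8, 22.8]
grip_width: 0.0514
```

send_rows(deltas=[0,0,0,0,0,0,0.6,0,0,0,0,0,0,0.6,0,0,0,0,0,0,0.6,0,0,0,0,0,0,0.6,0,0,0,0,0,0,0.6,0,0,0,0,0,0,0.6,0,0,0,0,0,0,0.6,0,0,0,0,0,0,0.6,0,0,0,0,0,0,0.6,0,0,0,0,0,0,0.6,0,0,0,0,0,0,0.6,0,0,0,0,0,0,0.6,0,0,0,0,0,0,0.6,0,0,0,0,0,0,0.6,0,0,0,0,0,0,0.6,0,0,0,0,0,0,0.6,0,0,0,0,0,0,0.6,0,0,0,0,0,0,0.6,0,0,0,0,0,0,0.6,0,0,0,0,0,0,0.6])

```text
t: 13.0
ee_pos: [0.4291, 0.1282, 0.0581]
ee_rot: [-180.0, 0.0, -140.9]
force: [-7.9, -1.6, 22.3]
grip_width: 0.0512
```

Run:
```python
from h import *
s=monitor.sense();print(s['t'],s['ee_pos'],s['grip_width'],s['force'],s['torque'])
im,d=viewer.read_camera('side'); save(im,'s5'); im,d=viewer.read_camera('side'); np.save('pics/s5b.npy',im)
im,d=viewer.read_camera('top'); save(im,'t5')
```

```text
13.0 [0.42913907 0.12823526 0.05809096] 0.0512070616602467 [-7.93148696 -1.5664802  22.34484307] [-0.12290405  1.35522113 -0.04051888]
```

View pics/s5.png

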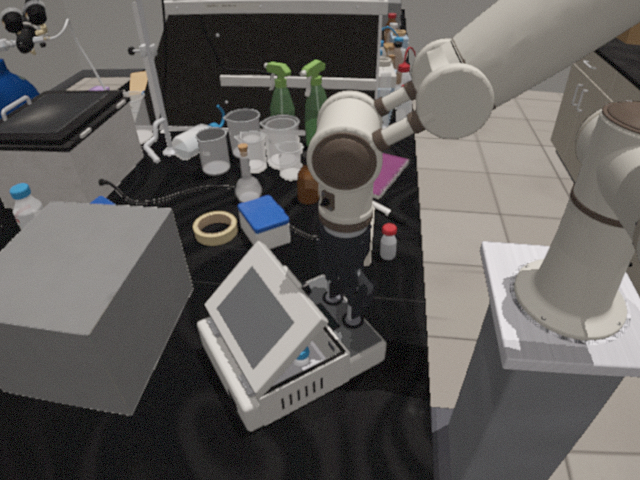

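View pics/t5.png

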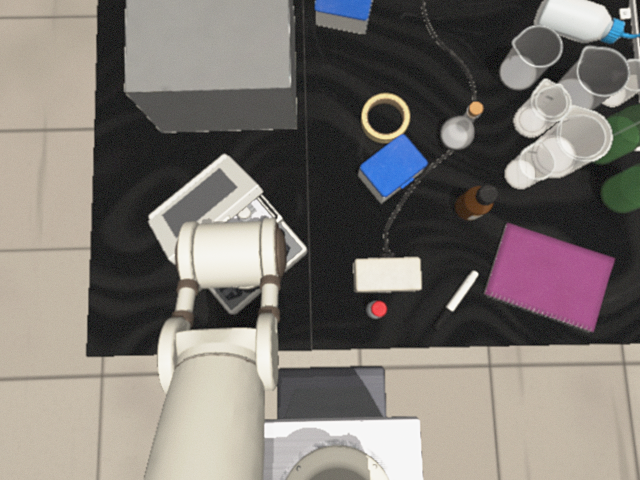

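The lid has risen to roughly 0.65 rad; its lip is near (325,322) in the side view. I'll hold a bit longer and check that it has come to rest.

send_rows(deltas=[0,0,0,0,0,0,0.6,0,0,0,0,0,0,0.6,0,0,0,0,0,0,0.6,0,0,0,0,0,0,0.6,0,0,0,0,0,0,0.6,0,0,0,0,0,0,0.6,0,0,0,0,0,0,0.6,0,0,0,0,0,0,0.6,0,0,0,0,0,0,0.6,0,0,0,0,0,0,0.6,0,0,0,0,0,0,0.6,0,0,0,0,0,0,0.6,0,0,0,0,0,0,0.6,0,0,0,0,0,0,0.6,0,0,0,0,0,0,0.6,0,0,0,0,0,0,0.6,0,0,0,0,0,0,0.6,0,0,0,0,0,0,0.6,0,0,0,0,0,0,0.6,0,0,0,0,0,0,0.6])

```text
t: 15.15
ee_pos: [0.4292, 0.1283, 0.0581]
ee_rot: [-180.0, 0.0, -140.9]
force: [-7.7, -0.5, 23.0]
grip_width: 0.0511
```

Run:
```python
from h import *
im,d=viewer.read_camera('side'); save(im,'s6')
a=np.load('pics/s5b.npy')
df=cv2.absdiff(cv2.GaussianBlur(a,(5,5),0),cv2.GaussianBlur(im,(5,5),0)).max(2)[230:430,190:400]; print((df>25).sum(), df.max())
save(cv2.resize(im[230:430,190:410],None,fx=3,fy=3,interpolation=cv2.INTER_CUBIC),'s6z')
```

```text
746 93
```

View pics/s6z.png

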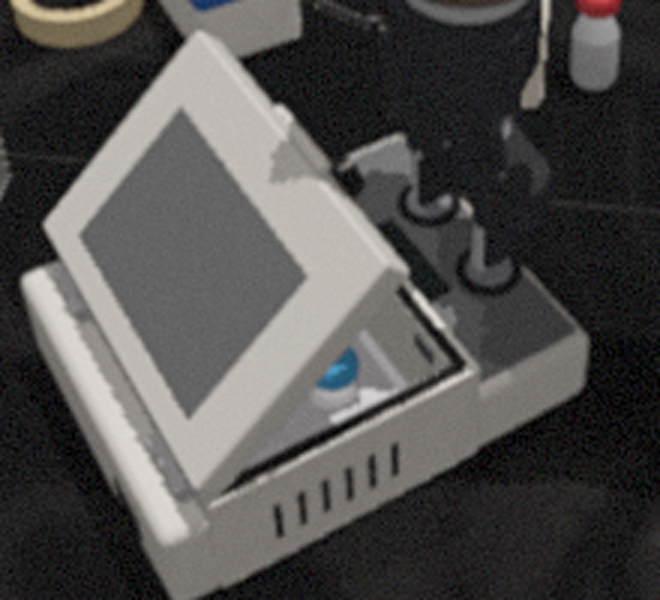

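It's still creeping, so I'll hold for longer.

send_rows(deltas=[0,0,0,0,0,0,0.6,0,0,0,0,0,0,0.6,0,0,0,0,0,0,0.6,0,0,0,0,0,0,0.6,0,0,0,0,0,0,0.6,0,0,0,0,0,0,0.6,0,0,0,0,0,0,0.6,0,0,0,0,0,0,0.6,0,0,0,0,0,0,0.6,0,0,0,0,0,0,0.6,0,0,0,0,0,0,0.6,0,0,0,0,0,0,0.6,0,0,0,0,0,0,0.6,0,0,0,0,0,0,0.6,0,0,0,0,0,0,0.6,0,0,0,0,0,0,0.6,0,0,0,0,0,0,0.6,0,0,0,0,0,0,0.6,0,0,0,0,0,0,0.6,0,0,0,0,0,0,0.6])

```text
t: 17.2
ee_pos: [0.4291, 0.1282, 0.0581]
ee_rot: [-180.0, 0.0, -140.9]
force: [-8.0, -1.1, 22.3]
grip_width: 0.0511
```

Run:
```python
from h import *
im,d=viewer.read_camera('side'); save(im,'s7')
a=cv2.cvtColor(cv2.imread('pics/s6.png'),cv2.COLOR_BGR2RGB)
df=cv2.absdiff(cv2.GaussianBlur(a,(5,5),0),cv2.GaussianBlur(im,(5,5),0)).max(2)[230:430,190:400]; print((df>25).sum(), df.max())
```

```text
85 43
```

send_rows(deltas=[0,0,0,0,0,0,0.6,0,0,0,0,0,0,0.6,0,0,0,0,0,0,0.6,0,0,0,0,0,0,0.6,0,0,0,0,0,0,0.6,0,0,0,0,0,0,0.6,0,0,0,0,0,0,0.6,0,0,0,0,0,0,0.6,0,0,0,0,0,0,0.6,0,0,0,0,0,0,0.6,0,0,0,0,0,0,0.6,0,0,0,0,0,0,0.6,0,0,0,0,0,0,0.6,0,0,0,0,0,0,0.6,0,0,0,0,0,0,0.6,0,0,0,0,0,0,0.6,0,0,0,0,0,0,0.6,0,0,0,0,0,0,0.6,0,0,0,0,0,0,0.6,0,0,0,0,0,0,0.6])

```text
t: 19.25
ee_pos: [0.4291, 0.1282, 0.0581]
ee_rot: [-180.0, 0.0, -140.9]
force: [-7.4, -1.6, 22.5]
grip_width: 0.0513
```

Run:
```python
from h import *
im,d=viewer.read_camera('side'); save(im,'s8')
a=cv2.cvtColor(cv2.imread('pics/s7.png'),cv2.COLOR_BGR2RGB)
df=cv2.absdiff(cv2.GaussianBlur(a,(5,5),0),cv2.GaussianBlur(im,(5,5),0)).max(2)[230:430,190:400]; print((df>25).sum(), df.max())
save(cv2.resize(im[230:430,190:410],None,fx=3,fy=3,interpolation=cv2.INTER_CUBIC),'s8z')
```

```text
0 25
```

View pics/s8z.png

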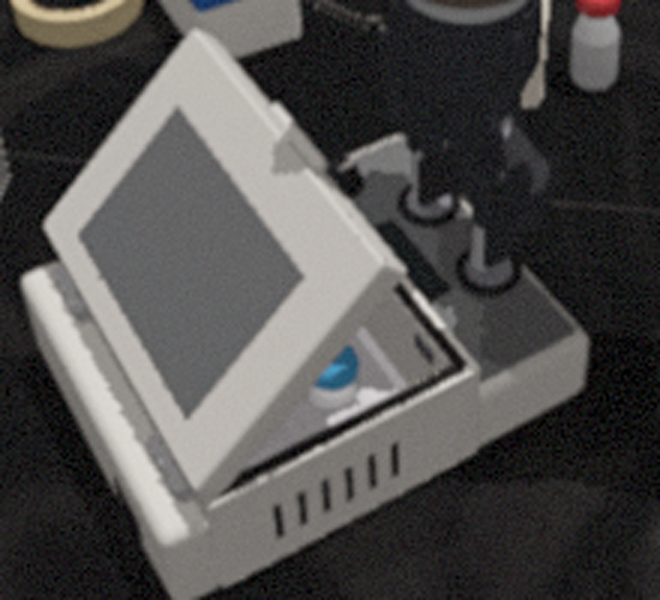

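The lid has come to rest: no change between frames 2 s apart. Now I'll release, retreat, shut the fingers and tilt the tool.

send_rows(deltas=[0,0,-1,0,0,0,0.6,0,0,-2,0,0,0,0.6,0.5,0,-2,0,0,0,0.3,1.5,0,-1.5,0,0,0,0,2,0,-1,0,0,0,0,1,0,0,0,0,0,0,0,0,0,0,-5,0,0,0,0,0,0,-5,0,0,0,0,0,0,-5,0,0,0,0,0,0,-5,0,0,0,0,0,0,0,0,0,0,0,0,0,0,0,0])

```text
t: 20.5
ee_pos: [0.389, 0.0963, 0.1303]
ee_rot: [180.0, 19.9, -141.0]
force: [0.0, 0.2, 0.9]
grip_width: -0.0005
```

Run:
```python
from h import *
s=monitor.sense();print(s)
im,d=viewer.read_camera('side'); save(im,'s9')
```

```text
{'t': 20.5, 'joint_pos': array([ -17.05347754,  -29.20438863,  138.57479379,   18.91236069,
         60.5957865 , -153.91412092]), 'qvel': array([ 1.33819445,  1.18729189, -1.98110076, -0.01204933,  0.08649026,
       -0.23669078]), 'tau': array([ -0.49594989, -12.68117219, -31.13376975,   1.11141779,
        -0.55890938,  -0.06074777]), 'ee_pos': array([0.38898462, 0.09629366, 0.13032651]), 'ee_rot': array([ 179.97378898,   19.89172651, -141.0423762 ]), 'force': array([0.00281131, 0.19598322, 0.85798618]), 'torque': array([-0.12052522,  0.13103614, -0.02806554]), 'grip_width': -0.00045085985304840894}
```

View pics/s9.png

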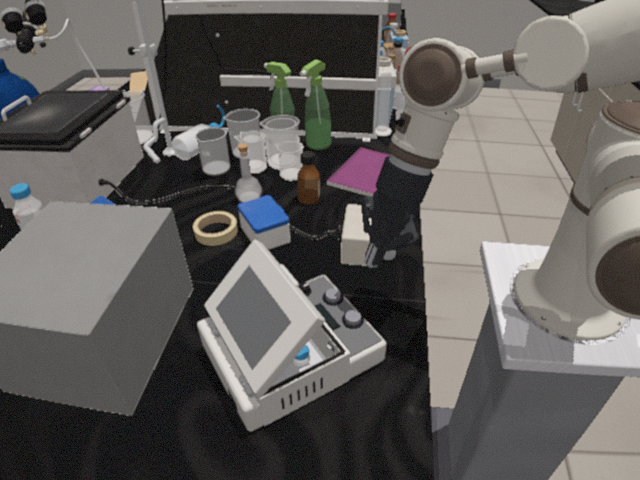

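send_rows(deltas=[-2.2,0,0.8,0,0,0,0,-2.2,0,0.8,0,0,0,0,-2.2,0,0.8,0,0,0,0,-2.2,0,0.8,0,0,0,0,0,0,0,0,-5,0,0,0,0,0,0,-5,0,0,0,0,0,0,-5,0,0,0,0,0,0,0,0,0])

```text
t: 21.35
ee_pos: [0.4603, 0.156, 0.1288]
ee_rot: [179.7, 34.8, -141.1]
force: [0.0, -0.9, -1.2]
grip_width: 0.0001
```

Run:
```python
from h import *
s=monitor.sense();print(s['ee_pos'],s['ee_rot'],s['joint_pos'])
```

```text
[0.46031595 0.15599406 0.12876861] [ 179.74912477   34.83168429 -141.10199025] [ -13.4571141   -20.24906449  137.54292699   38.5418475    46.89637581
 -165.43493875]
```

send_rows(deltas=[0,0,0,0,0,8,0,0,0,0,0,0,8,0,0,0,0,0,0,8,0,0,0,0,0,0,8,0,0,0,0,0,0,8,0,0,0,0,-3.2,-3.8,0,0,0,0,0,-3.2,-3.8,0,0,0,0,0,-3.2,-3.8,0,0,0,0,0,0,0,0,0])

```text
t: 22.25
ee_pos: [0.4608, 0.1559, 0.1292]
ee_rot: [142.6, 35.5, 166.6]
force: [0.4, -0.2, -0.1]
grip_width: 0.0
```

```bash
cat >> h.py <<'E'
from scipy.spatial.transform import Rotation as Ro
xh=np.array([.776,.631,0]);yh=np.array([-.631,.776,0]);zz=np.array([0,0,1.])
H=np.stack([xh,yh,zz]);O=np.array([.5068,.1919,0])
def rep():
    s=monitor.sense();Rt=Ro.from_euler('xyz',s['ee_rot'],degrees=True).as_matrix()
    print('t',s['t'],'TCP heater mm',(H@(s['ee_pos']-O)*1000).round(1),'axis z in heater',(H@Rt[:,2]).round(2),'f',(H@s['force']).round(1),'j',s['joint_pos'].round(0))
    print('tool coords of heater x,y,z:\n',(Rt.T@H.T).T.round(3))
E
python3 - <<'E'
from h import *
rep()
im,d=viewer.read_camera('side'); save(im,'s10')
E
```

```text
t 22.25 TCP heater mm [-58.4   1.1 129.2] axis z in heater [ 0.76  0.   -0.65] f [ 0.2 -0.4 -0.1] j [ -24.  -23.  147.   63.   50. -153.]
tool coords of heater x,y,z:
 [[-0.495  0.416  0.763]
 [ 0.646  0.763  0.003]
 [-0.581  0.494 -0.647]]
```

View pics/s10.png

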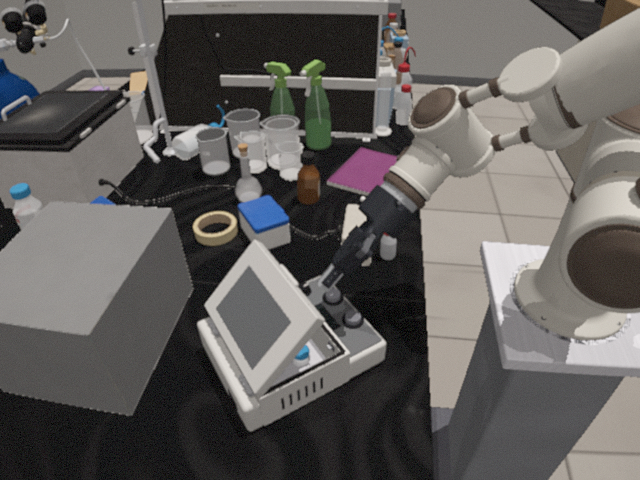

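send_rows(deltas=[-1.1,0.93,1.68,0,0,0,0,-1.1,0.93,1.68,0,0,0,0,-0.85,0.72,-0.08,0,0,0,0,-0.85,0.72,-0.08,0,0,0,0,-0.44,0.37,0.05,0,0,0,0,-0.44,0.37,0.05,0,0,0,0,-0.44,0.37,0.05,0,0,0,0,0,0,0,0,0,0,0])

```text
t: 23.1
ee_pos: [0.5165, 0.2, 0.1624]
ee_rot: [142.6, 35.9, 166.6]
force: [-0.6, -0.1, 0.1]
grip_width: 0.0003
```

Run:
```python
from h import *
rep()
im,d=viewer.read_camera('side'); save(cv2.resize(im[180:430,190:440],None,fx=2.4,fy=2.4,interpolation=cv2.INTER_CUBIC),'s11')
```

```text
t 23.1 TCP heater mm [ 12.7   0.2 162.4] axis z in heater [ 0.77 -0.   -0.64] f [-0.5  0.3  0.1] j [ -12.  -15.  137.   63.   42. -145.]
tool coords of heater x,y,z:
 [[-0.493  0.414  0.765]
 [ 0.643  0.766 -0.   ]
 [-0.587  0.492 -0.644]]
```

View pics/s11.png

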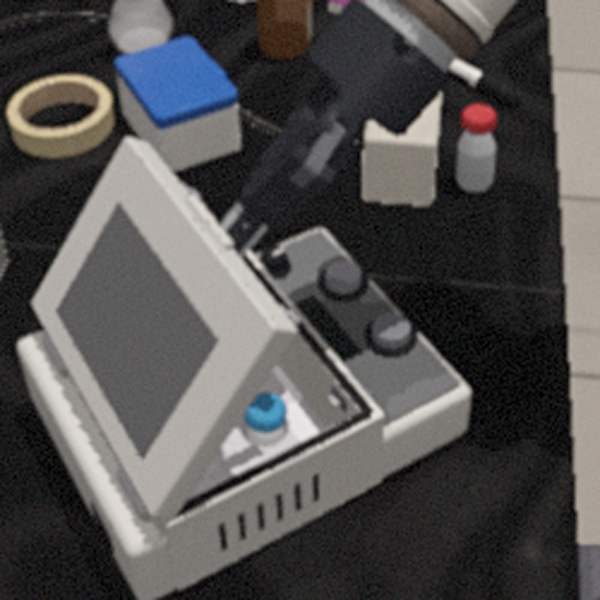

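The lid is following the fingers, and both buttons have popped back up. Continuing along the arc.

send_rows(deltas=[-0.71,0.6,0.29,0,0,0,0,-0.71,0.6,0.29,0,0,0,0,-0.71,0.6,0.29,0,0,0,0,-0.71,0.6,0.29,0,0,0,0,-0.71,0.6,0.29,0,0,0,0,-0.4,0.34,0.43,0,0,0,0,-0.4,0.34,0.43,0,0,0,0,-0.4,0.34,0.43,0,0,0,0,-0.4,0.34,0.43,0,0,0,0,-0.4,0.34,0.43,0,0,0,0,0,0,0,0,0,0,0])

```text
t: 24.25
ee_pos: [0.5739, 0.2474, 0.1943]
ee_rot: [142.6, 35.9, 166.6]
force: [0.0, 0.1, -0.0]
grip_width: -0.0001
```

Run:
```python
from h import *
rep()
im,d=viewer.read_camera('side'); save(cv2.resize(im[180:430,190:440],None,fx=2.4,fy=2.4,interpolation=cv2.INTER_CUBIC),'s12')
```

```text
t 24.25 TCP heater mm [ 87.1   0.7 194.3] axis z in heater [ 0.77  0.   -0.64] f [ 0.1  0.  -0. ] j [  -3.   -7.  125.   60.   36. -135.]
tool coords of heater x,y,z:
 [[-0.493  0.414  0.765]
 [ 0.643  0.766  0.   ]
 [-0.586  0.492 -0.644]]
```

View pics/s12.png

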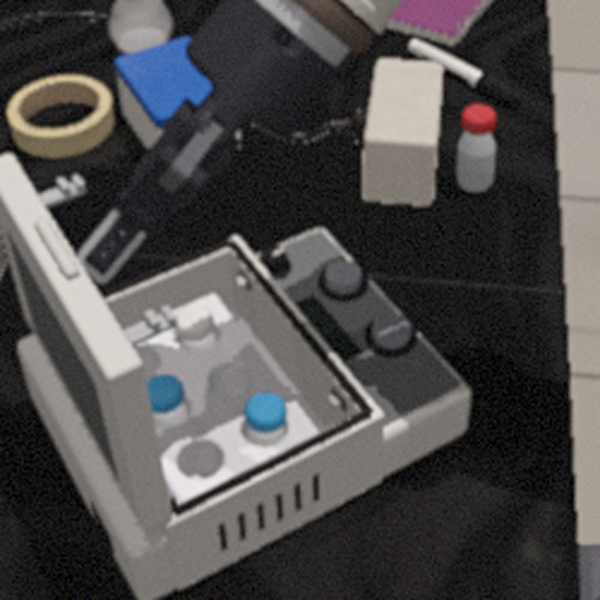

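send_rows(deltas=[-0.25,0.21,0.38,0,0,0,0,-0.25,0.21,0.38,0,0,0,0,-0.25,0.21,0.38,0,0,0,0,0,0,0,0,0,0,0,0,0,0,0,0,0,0])

```text
t: 24.8
ee_pos: [0.5852, 0.2565, 0.1943]
ee_rot: [142.6, 35.9, 166.6]
force: [0.7, 0.1, -0.1]
grip_width: -0.0
```

send_rows(deltas=[-0.15,0.12,0.23,0,0,0,0,0,0,0,0,0,0,0,0,0,0,0,0,0,0])

```text
t: 25.1
ee_pos: [0.5874, 0.2583, 0.1942]
ee_rot: [142.6, 35.9, 166.6]
force: [0.4, 0.3, -1.4]
grip_width: -0.0003
```

Run:
```python
from h import *
rep()
im,d=viewer.read_camera('side'); save(cv2.resize(im[180:430,190:440],None,fx=2.4,fy=2.4,interpolation=cv2.INTER_CUBIC),'s13')
```

```text
t 25.1 TCP heater mm [104.5   0.6 194.2] axis z in heater [ 0.77 -0.   -0.64] f [ 0.5  0.  -1.4] j [  -1.   -4.  123.   60.   35. -134.]
tool coords of heater x,y,z:
 [[-0.493  0.414  0.765]
 [ 0.643  0.766 -0.   ]
 [-0.586  0.492 -0.644]]
```

View pics/s13.png

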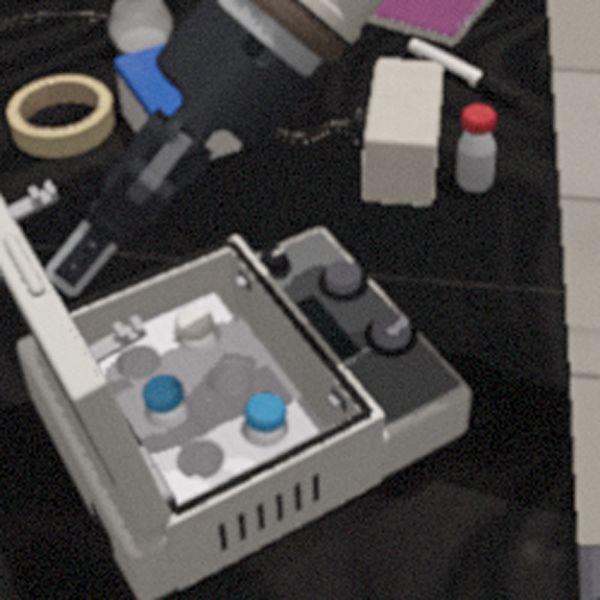

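No stop force yet; I'll nudge further.

send_rows(deltas=[-0.15,0.12,0.23,0,0,0,0,0,0,0,0,0,0,0,0,0,0,0,0,0,0])

```text
t: 25.45
ee_pos: [0.5898, 0.2602, 0.1941]
ee_rot: [142.6, 35.9, 166.6]
force: [0.4, 0.3, -0.3]
grip_width: -0.0
```

send_rows(deltas=[-0.1,0.08,0.15,0,0,0,0,0,0,0,0,0,0,0,0,0,0,0,0,0,0])

```text
t: 25.75
ee_pos: [0.5912, 0.2613, 0.1939]
ee_rot: [142.6, 35.8, 166.6]
force: [-2.0, -1.6, -0.8]
grip_width: -0.0
```

Run:
```python
from h import *
rep()
im,d=viewer.read_camera('side'); save(im,'s14')
b=cv2.imread('pics/s14.png'); 
im,d=viewer.read_camera('top'); save(im,'t14')
```

```text
t 25.75 TCP heater mm [109.3   0.6 193.9] axis z in heater [ 0.76 -0.   -0.64] f [-2.6  0.  -0.8] j [  -1.   -3.  122.   60.   34. -134.]
tool coords of heater x,y,z:
 [[-0.493  0.415  0.765]
 [ 0.643  0.766 -0.   ]
 [-0.586  0.492 -0.644]]
```

View pics/s14.png

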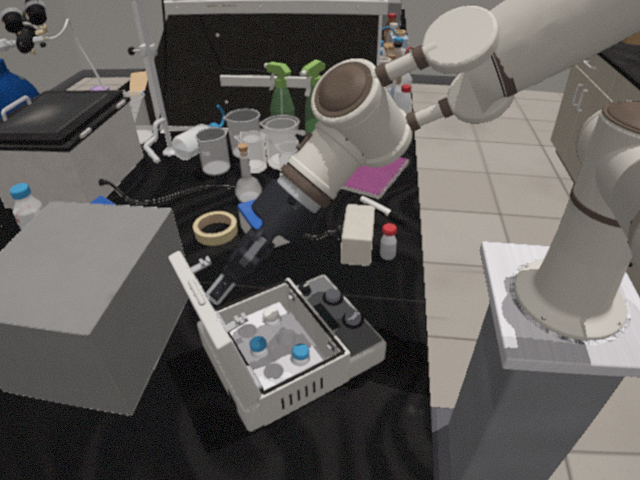

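View pics/t14.png

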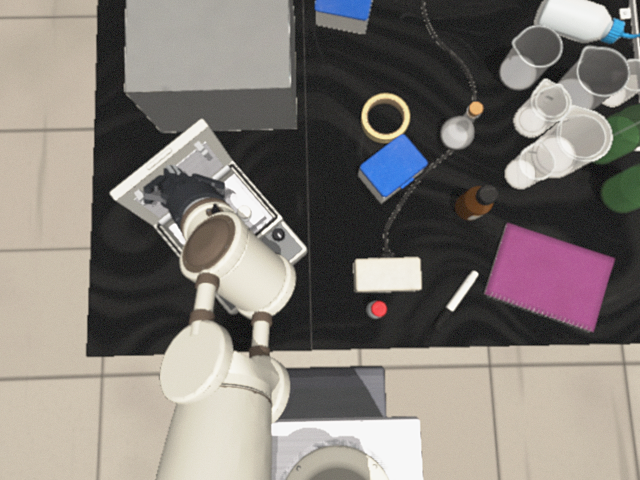

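send_rows(deltas=[-0.08,0.06,0.12,0,0,0,0,0,0,0,0,0,0,0,0,0,0,0,0,0,0])

```text
t: 26.15
ee_pos: [0.5919, 0.2619, 0.1936]
ee_rot: [142.7, 35.8, 166.7]
force: [-12.1, -8.4, 6.4]
grip_width: 0.0004
```

send_rows(deltas=[0,0,0,0,0,0,0,0,0,0,0,0,0,0,0,0,0,0,0,0,0])

```text
t: 26.45
ee_pos: [0.5919, 0.2619, 0.1936]
ee_rot: [142.7, 35.8, 166.7]
force: [-10.9, -8.2, 4.1]
grip_width: -0.0002
```

The force jumps to about 15 N at the stop. Backing off straight away from the lid.

send_rows(deltas=[0.25,-0.21,-0.38,0,0,0,0,0.74,-0.62,-1.15,0,0,0,0,0.74,-0.62,-1.15,0,0,0,0,1,-0.83,-1.5,0,0,0,0,1,-0.83,-1.5,0,0,0,0,1,-0.83,-1.5,0,0,0,0,0,0,-3,0,0,0,0,0,0,-3,0,0,0,0,0,0,0,0,0,0,0,0,0,0,0,0,0,0])

```text
t: 27.45
ee_pos: [0.4839, 0.1734, 0.2327]
ee_rot: [142.6, 36.0, 166.5]
force: [-0.3, 0.0, -0.6]
grip_width: 0.0001
```

Run:
```python
from h import *
rep()
ct=cam('top');cs=cam('side')
A=viewer.read_camera('side')[0]; T=viewer.read_camera('top')[0]; B=viewer.read_camera('side')[0]
save(A,'s15');save(T,'t15')
df=cv2.absdiff(cv2.GaussianBlur(A,(5,5),0),cv2.GaussianBlur(B,(5,5),0)).max(2)[230:430,150:400]; print((df>25).sum())
# predicted lid lip-edge corner positions for angles
for th in (1.5,1.6,1.7,1.75):
    Ps=[O+(.092-.138*np.cos(th))*xh+s*.095*yh+zz*(.08+.138*np.sin(th)) for s in(1,-1)]
    print(th,'top',proj(ct,Ps).round(0).tolist(),'side',proj(cs,Ps).round(0).tolist())
save(cv2.resize(A[230:430,150:390],None,fx=3,fy=3,interpolation=cv2.INTER_CUBIC),'s15z')
save(cv2.resize(T[100:320,90:330],None,fx=2.7,fy=2.7,interpolation=cv2.INTER_CUBIC),'t15z')
```

```text
t 27.45 TCP heater mm [-2.940e+01  1.000e-01  2.327e+02] axis z in heater [ 0.77 -0.   -0.64] f [-0.3  0.2 -0.6] j [ -18.  -32.  139.   52.   54. -132.]
tool coords of heater x,y,z:
 [[-0.492  0.415  0.766]
 [ 0.643  0.766 -0.002]
 [-0.588  0.491 -0.643]]
112
1.5 top [[129.0, 216.0], [222.0, 140.0]] side [[259.0, 326.0], [203.0, 240.0]]
1.6 top [[123.0, 210.0], [217.0, 134.0]] side [[248.0, 331.0], [194.0, 243.0]]
1.7 top [[118.0, 204.0], [212.0, 128.0]] side [[237.0, 336.0], [185.0, 247.0]]
1.75 top [[116.0, 201.0], [209.0, 125.0]] side [[232.0, 340.0], [180.0, 249.0]]
```

View pics/s15z.png

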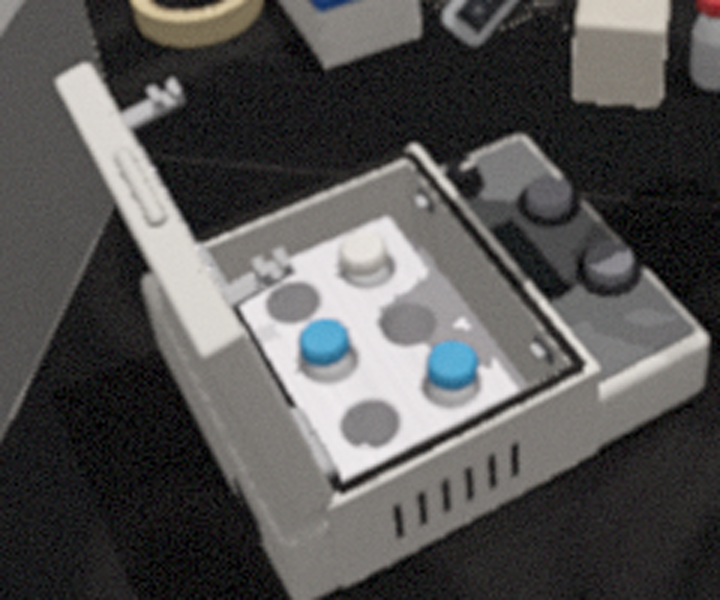

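View pics/t15z.png

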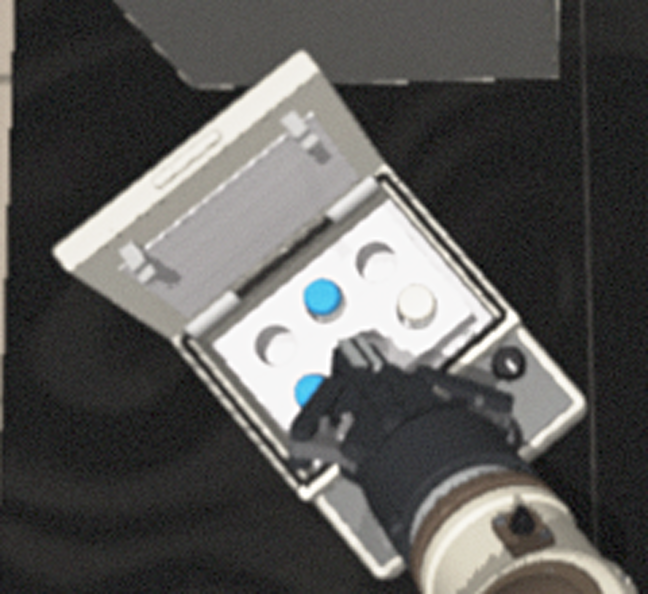

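The lid corners match the predicted stop pose (1.75 rad): side (230,337), top (209,124). All three vials are standing in their wells and the buttons are up. I'll retreat a little more and check that everything is still.

send_rows(deltas=[0,0,-2,0,0,0,0,0,0,-2,0,0,0,0,0,0,0,0,0,0,0,0,0,0,0,0,0,0,0,0,0,0,0,0,0,0,0,0,0,0,0,0,0,0,0,0,0,0,0,0,0,0,0,0,0,0])

```text
t: 28.4
ee_pos: [0.4595, 0.1548, 0.2573]
ee_rot: [142.6, 35.8, 166.6]
force: [0.4, -0.2, 0.3]
grip_width: 0.0001
```

Run:
```python
from h import *
rep()
A=viewer.read_camera('side')[0]; 
for i in range(3): T=viewer.read_camera('top')[0]
B=viewer.read_camera('side')[0]
g=lambda i:cv2.GaussianBlur(i,(5,5),0)
df=cv2.absdiff(g(A),g(B)).max(2)[230:430,150:400]; print((df>25).sum())
P=cv2.cvtColor(cv2.imread('pics/s15.png'),cv2.COLOR_BGR2RGB)
df=cv2.absdiff(g(A),g(P)).max(2)[245:430,150:255]; print('lid vs earlier',(df>25).sum())
save(B,'s16')
P=cv2.cvtColor(cv2.imread('pics/top0.png'),cv2.COLOR_BGR2RGB)
df=cv2.absdiff(g(P),g(T)).max(2)[80:330,330:640]; print('bystanders',(df>40).sum())
```

```text
t 28.4 TCP heater mm [-60.1   1.1 257.3] axis z in heater [ 0.76  0.   -0.64] f [ 0.2 -0.4  0.3] j [ -24.  -41.  141.   50.   63. -130.]
tool coords of heater x,y,z:
 [[-0.494  0.414  0.765]
 [ 0.644  0.766  0.001]
 [-0.585  0.492 -0.644]]
0
lid vs earlier 0
bystanders 1493
```

View pics/s16.png

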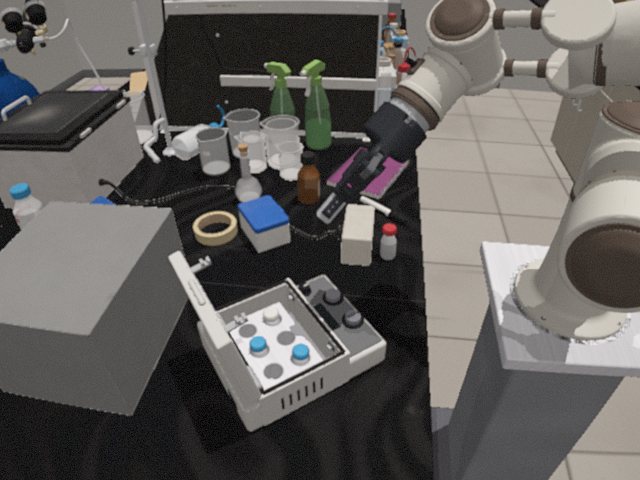

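The lid is still and the bystanders sit at the same side-view pixels as at the start: box (265,222), bottle (308,180), vial (389,242). The robot is clear of everything, so I'm handing in.

```bash
python3 -c "
from h import *
bot.hand_in()"
```

```text
the job is handed in; nothing more can be done
```

The heater is open: I pressed both release buttons together, let the lid rise by itself, then pushed it back to its stop. I handed the job in at about 28.6 s of the 64 s allowed; the hand-in reports no verdict.

- **Pressing:** One fingertip went on each button, and both were pressed to the bottom. The force was about 38 N for a moment, then 23 N while holding. I held them until two side pictures 2 s apart showed the lid had stopped rising, at about 0.7 rad.
- **Opening:** With the fingers shut and the tool tilted about 50°, I pushed the lid from its underside along its arc. At the stop the force jumped to about 15 N, and I backed off.
- **Last checks:**
  - The lid's corners match the position predicted for 1.75 rad in both the side and top views.
  - The lid did not move between frames.
  - Both buttons are up and the three vials stand in their wells.
  - The robot was touching nothing.
- **One check disagreed:** A rough comparison of the bystander area in the top view, against the first picture, found about 1,500 changed pixels. I put this down to the arm or its shadow without looking into it. By eye, the tip box, bottle and small vial were at their starting positions in the side view.

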